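# Load a slide carrier into the reader's covered blind slot

### The job

Pull up the spring-loaded knob on the slide reader's orange dust cover, slide the cover all the way to the right and let the knob's pin drop into the open-position hole. Then pick up the slide carrier by its upright blue grip and slide it level, nose first, along the sill into the uncovered slot until you feel it come fully home against the stop hidden inside (how deep the stop sits differs each time). Let go, leaving the carrier home and the cover locked open, without disturbing the lens-tissue booklet, the bottles or the coverslip box.

Things in the scene. Friction and masses are not known exactly. Their poses are not given: they have to be found in the camera images.
- reader: Slide reader: low white box fixed to the bench, 195 mm wide, 115 deep, 42 tall. Origin on the bench, on the front face, below the slot mouth's middle; x points back into the reader, y to its left. It reaches 50 mm to the left and 145 mm to the right of the origin. A grey sill level with the slot's floor (12 mm high), 60 mm wide, sticks out 45 mm in front of the mouth.
- slot_mouth (a point): Middle of the slot mouth, on the reader's front face at the level of the slot's floor, 12 mm above the bench. x points straight into the slot (level), y to the reader's left, z up. The slot is 44 mm wide, 14 mm high, and closed inside by a hidden rigid stop 60 to 80 mm behind the front face (different each time; nothing outside shows it).
- knob (a point): Knob of the index plunger on the cover's top, gripped from above: black, red band, 22 mm diameter with a 25 mm rim at its top, 29 mm tall. This point: on its axis, 13 mm below its top, 74 mm above the bench when down; 18 mm behind the reader's front face. Below the knob a collar of 16 mm diameter stands on the cover's top, which is 49 mm above the bench.
- plunger (a joint): Lift of the knob in m: 0 down, 0.012 fully pulled up. A spring pulls it down with 5 N at 0 and 7 N at 0.012. Over a hole the pin goes down to 0 and locks the cover; lifted by more than 0.006 the cover is free; let go between the holes, the pin rides on the reader's top at 0.006.
- cover (a joint): Travel of the orange dust cover in m: 0 closed (before the slot mouth, 60 mm wide), growing as it slides to the reader's right (along -y of slot_mouth), with about 1 N friction, to its end stop at 0.080 = fully open. Pin holes at 0 and at 0.080. The knob rides on the cover.
- carrier_grip (a point): Slide carrier (loose, 0.15 to 0.23 kg): aluminium plate 122x40x10 mm, nose tapering to 32 mm, glass slide on it, upright blue block grip at its rear: 20 mm long (along the plate), 24 wide, top 60 mm above the plate's underside. This point: in the grip, 46 mm above the underside, 14 below the grip's top, 110 mm behind the nose. x points to the nose, y across, z up.
- carrier_nose (a point): Middle of the nose end of the carrier, at its underside. Same axes as carrier_grip. When home it touches the hidden stop. The plate is slick (friction about 0.2) and slides easily on the sill and in the slot, 2 mm of play each side, 4 mm in height; only the stop resists it firmly.
- switch (a joint): Carrier-present feeler in the face of the hidden stop, in m: 0 free, 0.006 when the carrier's nose bears on the stop; its spring is too weak (0.1 N) to be felt or to push the carrier back.
- tissue: Lens-tissue booklet, loose, 78x105x11 mm, lying flat; origin at its underside's centre. Bystander. It and the carrier swap sides.
- stain: Brown dropper bottle with red collar and black bulb, loose, 32x34x86 mm; origin at its underside's centre. Bystander.
- oil: Small brown bottle with white cap, loose, 26x28x71 mm; origin at its underside's centre. Bystander.
- coverslips: Small pale blue square box, loose, 27x27x14 mm; origin at its underside's centre. Bystander.
Mind the look-alikes: they are no part of the job. There is more than one size of the part that bears carrier_grip; the job needs the smaller.

How it is judged:
By the outcome, as a careful person would: the job done as asked, in the order asked, and still so for the second after the job is handed in, with the robot touching nothing.
It also fails if it takes over 58 s, if anything falls off the work surface, if the arm or the gripper's body presses on something with over 40 N, if the wrist force passes 120 N, or if a joint passes its speed limit or range.

### The arm

A 6-joint arm with a two-finger parallel gripper is mounted at the origin on a cart in front of the work surface, level with it; the furniture and walls round the work are solid. World frame = base frame: x ahead of the robot, y to its left, z up, the work surface at z = 0. Lengths are in mm, angles in rad, forces in N, time in s.
With the tool pointing down it reaches from about 300 to 775 mm from the base axis. Payload 14.6 kg.
Tool frame: the origin (TCP) lies midway between the tips of the shut fingers; the grasp point (between the pads) lies 19 mm behind it (pinch_z is the distance from the TCP to the grasp point, in mm); z points along the fingers, y is the direction in which the jaws open and shut (so a half turn about z gives the same grasp; the last joint's range is limited). The gripper opens to 94 mm and grips with 3 to 60 N. Pads are 16 mm wide; open, the fingers measure 119 mm over their backs; the gripper's body (75 mm by 177 mm) begins 78 mm behind the grasp point.
Start: joints at [1.191, 0.3, 1.521, -0, 1.321, -0.067], TCP at [169.245, 523.302, 205.446] pointing down, gripper open.
Joint ranges: [-3.03, 3.03], [-0.79, 2.21], [0.23, 2.52], [-1.04, 4.18], [0, 3.07], [-2.55, 2.55]. Speed limits (rad/s): [2.22, 2.22, 2.57, 3.14, 3.14, 3.14].

### API

Orientations are given as [roll, pitch, yaw] about the fixed x, y, z axes, in that order (R = Rz(yaw) Ry(pitch) Rx(roll)).
In Python, from cell import read_state, camera, sign_off, pinch_z gives the robot as it stands. The module is installed in compiled form; this text tells all that it offers.
- The arm moves only by the tool servo_tool, never from a script. Its argument "series" is a list of rows, each a list of 6 numbers: the shift along the tool's x, y, z in cm, then the turn, a rotation vector about the tool's x, y, z in rad. In form: [[tx, ty, tz, rx, ry, rz], ...]. A call has exactly 10 rows; each row is the pose to reach, as a shift and turn from the pose commanded when the call began, along the tool's axes at that moment; what a row does not reach only later rows make up. A row lasts 1/12 s, in which the tool goes at most 41.7 mm and 7.16 degrees, less where a joint would pass 70% of its speed; a pose out of reach is approached as far as the arm can. A call with a gripper value outside its range is refused whole. "gripper" is the finger opening in cm, from 0 to 9.4, set as the call begins (left out, the last holds). The fingers move at their own pace and stop on an object; "grip_force" is the grip in N (left out, the last holds). Time passes only in rows, so rows that repeat a pose let the fingers close, or fill a call up. It gives the time, the measured TCP pose, the force and the opening at its end, in the units of the state.
- read_state(): the state, without advancing time (a new reading comes with each control period).
- camera(name): name is "scene" or "top" or "wrist"; returns a dict with "pixels" (384x512x3 uint8, red, green, blue), "fx", "fy", "cx", "cy" (pixels), "pose" (4x4, takes a point from camera to world coordinates); the wrist camera has in their place "mount" (4x4, takes a point from camera to tool coordinates, whose origin is the TCP and whose axes are the flange's). Camera axes: x right, y down, z forward; pixel columns grow to the right and rows downward; lengths in mm; the calibration is good to about 2 mm. A picture is of the moment at which its call begins: read the wrist's pose just before it. There is no depth.
- sign_off(): hands the job in, once; it reports no verdict.
The state is a dict: "clock": time; "joints": joint angles; "qd": joint speeds; "effort": joint torques, N m; "eef_pos": TCP position; "eef_rot": TCP orientation; "wrist_force": force on the tool from outside, world axes, zero at the start; "moment": the same for the moment, N m; "finger_gap": finger opening in mm.
Only numpy, scipy, OpenCV 4.12 (cv2) and the standard library are available. Lean on these libraries where they do the work, as an engineer would, in place of code of your own. Each camera call takes 0.05 s, during which the arm holds its last target.

## Working session

There is one attempt and no reset: what is moved stays moved. The work goes in short steps, Python scripts to look and compute and a tool call to move; the robot and the scene stay as the last step left them, time stands still between calls to the robot, and variables do not carry over. Pictures are saved under pics/ and viewed, and the job is handed in when it is done.

Besides the shell and the picture viewer there is one more tool, called in YAML: its name, and indented under it one key for each argument. servo_tool: Moves the arm, as the interface text tells. Its arguments: {"type":"object","properties":{"series":{"type":"array"},"gripper":{"type":"number"},"grip_force":{"type":"number"}},"required":["series"]}

```bash
mkdir -p pics
python3 - <<'E'
from cell import *
import cv2
print(pinch_z if not callable(pinch_z) else pinch_z())
s=read_state();print(s)
for n in ("scene","top","wrist"):
    c=camera(n);cv2.imwrite(f"pics/{n}0.png",c["pixels"][:,:,::-1])
    print(n,c["fx"],c["fy"],c["cx"],c["cy"],c.get("pose",c.get("mount")).round(4).tolist())
E
```

```text
18.8
{'clock': 0.0, 'joints': array([ 1.19140026e+00,  3.00502779e-01,  1.52160541e+00, -5.14816244e-06,
        1.32067902e+00, -6.65656798e-02]), 'qd': array([ 1.22500053e-03,  2.79722215e-04, -8.72532581e-05,  7.36245829e-04,
       -9.58958858e-04, -5.81803031e-04]), 'effort': array([ 8.40346420e-04, -5.31808162e+01, -3.52745998e+01,  7.09294947e-02,
        2.43276829e-02, -9.43255100e-05]), 'eef_pos': array([169.15059799, 523.06115095, 204.85865884]), 'eef_rot': array([-3.14040041e+00, -7.44821964e-05,  2.82876350e+00]), 'wrist_force': array([-0.67310612,  0.19479627,  0.3884798 ]), 'moment': array([ 0.04176591, -0.00593322, -0.01227555]), 'finger_gap': 93.92602773949257}
scene 372.3253322740661 372.3253322740661 259.1662184091172 190.34465704758162 [[0.8151, -0.27, 0.5125, 75.8931], [-0.5788, -0.4149, 0.7021, -622.1068], [0.0231, -0.8689, -0.4944, 517.6465], [0.0, 0.0, 0.0, 1.0]]
top 394.81276852842814 394.81276852842814 258.8263976487105 196.16609007512326 [[-0.0093, -0.9909, 0.1345, 386.9751], [-0.9997, 0.012, 0.0189, -1.0699], [-0.0203, -0.1343, -0.9907, 1320.6591], [0.0, 0.0, 0.0, 1.0]]
wrist 311.02026168711615 311.02026168711615 253.9675390676176 196.78072230808155 [[-0.0001, -0.9684, -0.2494, 71.8703], [1.0, -0.0, -0.0001, 0.7475], [0.0001, -0.2494, 0.9684, -180.0609], [0.0, 0.0, 0.0, 1.0]]
```

View pics/scene0.png

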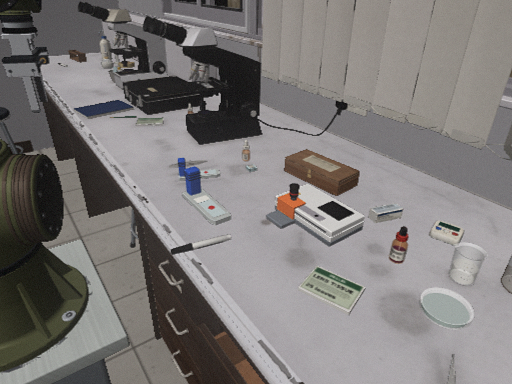

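View pics/top0.png

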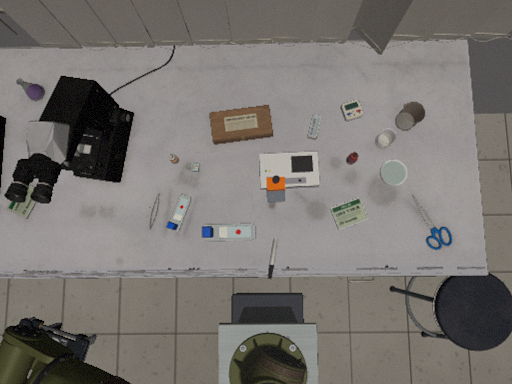

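Run:
```python
import cv2
a=cv2.imread("pics/top0.png")[100:280,130:400];cv2.imwrite("pics/top0c.png",cv2.resize(a,None,fx=2.9,fy=2.9,interpolation=cv2.INTER_CUBIC))
```

```text
(no output)
```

View pics/top0c.png

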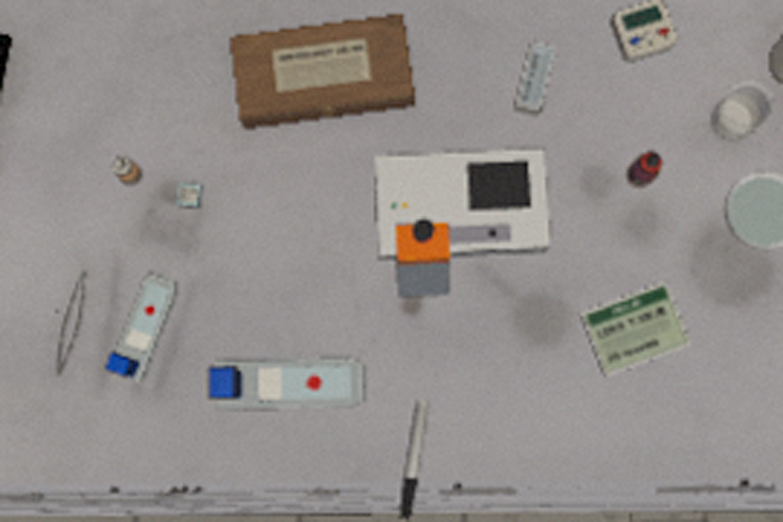

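```bash
cat > h.py <<'E'
import numpy as np
from cell import *
from scipy.spatial.transform import Rotation as R
TOP=dict(fx=394.81276852842814,cx=258.8263976487105,cy=196.16609007512326,T=np.array([[-0.0093,-0.9909,0.1345,386.9751],[-0.9997,0.012,0.0189,-1.0699],[-0.0203,-0.1343,-0.9907,1320.6591],[0,0,0,1]]))
def pt(cam,u,v,z):
    d=cam["T"][:3,:3]@np.array([(u-cam["cx"])/cam["fx"],(v-cam["cy"])/cam["fx"],1]);o=cam["T"][:3,3]
    return o+d*(z-o[2])/d[2]
def wcam(tcp,rpy):
    M=np.array([[-0.0001,-0.9684,-0.2494,71.8703],[1,0,-0.0001,0.7475],[0.0001,-0.2494,0.9684,-180.0609],[0,0,0,1]])
    T=np.eye(4);T[:3,:3]=R.from_euler("xyz",rpy).as_matrix();T[:3,3]=tcp
    return dict(fx=311.02026168711615,cx=253.9675390676176,cy=196.78072230808155,T=T@M)
def proj(cam,P):
    p=np.linalg.inv(cam["T"])@np.append(P,1);return cam["fx"]*p[0]/p[2]+cam["cx"],cam["fx"]*p[1]/p[2]+cam["cy"]
E
python3 - <<'E'
from h import *
f=lambda a,b,z:print((a,b,z),pt(TOP,130+(a+.5)/2.9-.5,100+(b+.5)/2.9-.5,z).round(1)[:2])
for a in [(376,157,42),(547,150,42),(549,248,42),(424,230,87),(397,297,12),(449,294,12),(122,363,60),(150,277,10),(176,285,10)]:f(*a)
E
```

```text
(376, 157, 42) [702.3  20.3]
(547, 150, 42) [ 707.7 -174.9]
(549, 248, 42) [ 594.4 -173.8]
(424, 230, 87) [608.8 -32.1]
(397, 297, 12) [544.4  -1.8]
(449, 294, 12) [547.2 -61.6]
(122, 363, 60) [468.7 303.1]
(150, 277, 10) [571.4 284.5]
(176, 285, 10) [561.6 254.1]
```

View pics/wrist0.png

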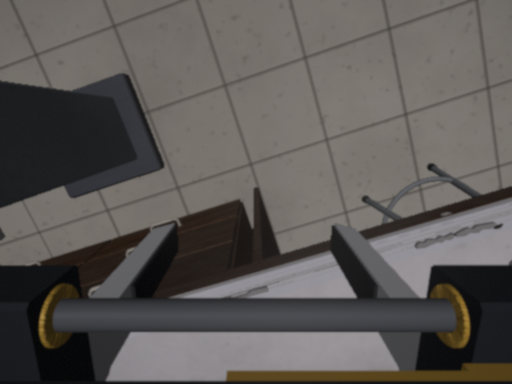

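servo_tool:
  series:
    - [-2.6, -2.2, 0.25, 0, 0, -0.034]
    - [-5.2, -4.4, 0.5, 0, 0, -0.068]
    - [-7.8, -6.6, 0.8, 0, 0, -0.102]
    - [-10.6, -8.8, 1.1, 0, 0, -0.136]
    - [-13.3, -11, 1.3, 0, 0, -0.17]
    - [-16, -13.2, 1.6, 0, 0, -0.204]
    - [-18.6, -15.4, 1.9, 0, 0, -0.238]
    - [-21.3, -17.6, 2.2, 0, 0, -0.272]
    - [-24, -19.8, 2.5, 0, 0, -0.306]
    - [-26.6, -22, 2.7, 0, 0, -0.34]

```text
clock: 0.98
eef_pos: [355.1, 230.5, 178.2]
eef_rot: [-3.142, -0.0, -3.113]
wrist_force: [0.8, -0.2, 0.6]
finger_gap: 94.0
```

```bash
cat >> h.py <<'E'
def go(x,y,z,yaw,s=None):
    "tool-frame shift in cm + turn to reach pose from measured"
    s=s or read_state();Rm=R.from_euler("xyz",s["eef_rot"])
    d=Rm.inv().apply(np.array([x,y,z])-s["eef_pos"])/10
    t=(Rm.inv()*R.from_euler("xyz",[np.pi,0,yaw])).as_rotvec()
    print("pos",s["eef_pos"].round(1),"rot",s["eef_rot"].round(3),"->",d.round(2),t.round(3),"F",s["wrist_force"].round(1),"gap",round(s["finger_gap"],1),"t",round(s["clock"],2))
E
python3 -c "
from h import *
go(540,-60,150,3.17)"
```

```text
pos [355.1 230.5 178.2] rot [-3.142 -0.    -3.113] -> [-17.64 -29.57   2.82] [-0.    -0.     0.001] F [ 0.8 -0.2  0.6] gap 94.0 t 0.98
```

servo_tool:
  series:
    - [-1.8, -3, 0.3, 0, 0, 0]
    - [-3.6, -6, 0.6, 0, 0, 0]
    - [-5.4, -9, 0.9, 0, 0, 0]
    - [-7.2, -12, 1.2, 0, 0, 0]
    - [-9, -15, 1.5, 0, 0, 0]
    - [-10.8, -18, 1.8, 0, 0, 0]
    - [-12.6, -21, 2.1, 0, 0, 0]
    - [-14.4, -24, 2.4, 0, 0, 0]
    - [-16.2, -27, 2.6, 0, 0, 0]
    - [-17.6, -29.6, 2.8, 0, 0, 0]

```text
clock: 1.82
eef_pos: [539.4, -61.0, 150.0]
eef_rot: [3.142, -0.0, -3.115]
wrist_force: [0.2, 1.1, -0.5]
finger_gap: 94.3
```

Run:
```python
from h import *
import cv2
s=read_state();c=camera("wrist");cv2.imwrite("pics/w1.png",c["pixels"][:,:,::-1])
print(s["eef_pos"],s["eef_rot"],s["qd"].round(3))
cv2.imwrite("pics/w1c.png",cv2.resize(c["pixels"][:300,100:450,::-1],None,fx=2.2,fy=2,interpolation=cv2.INTER_CUBIC))
```

```text
[539.40595448 -61.0232563  149.99643847] [ 3.14158786e+00 -3.63926274e-04 -3.11495836e+00] [-0.5    0.452 -0.54   0.003  0.09  -0.5  ]
```

View pics/w1.png

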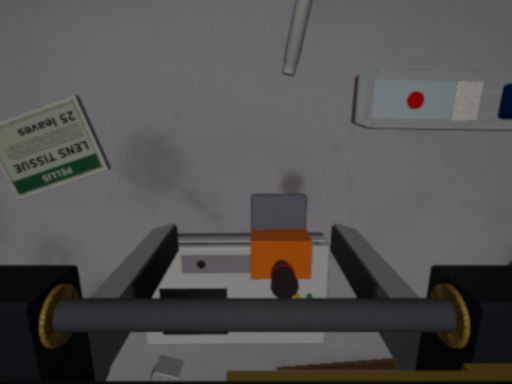

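Run:
```python
from h import *
import cv2
camera("top")
s=read_state();c=camera("wrist");cv2.imwrite("pics/w2.png",c["pixels"][:,:,::-1])
print(s["eef_pos"],s["eef_rot"],s["qd"].round(3),s["clock"])
cv2.imwrite("pics/w2c.png",cv2.resize(c["pixels"][180:350,150:340,::-1],None,fx=4,fy=3.5,interpolation=cv2.INTER_CUBIC))
```

```text
[539.53362446 -62.10616045 149.49329047] [-3.14138914e+00 -9.42903814e-04 -3.11761679e+00] [ 0.063 -0.048  0.063  0.012 -0.002  0.055] 1.9167
```

View pics/w2c.png

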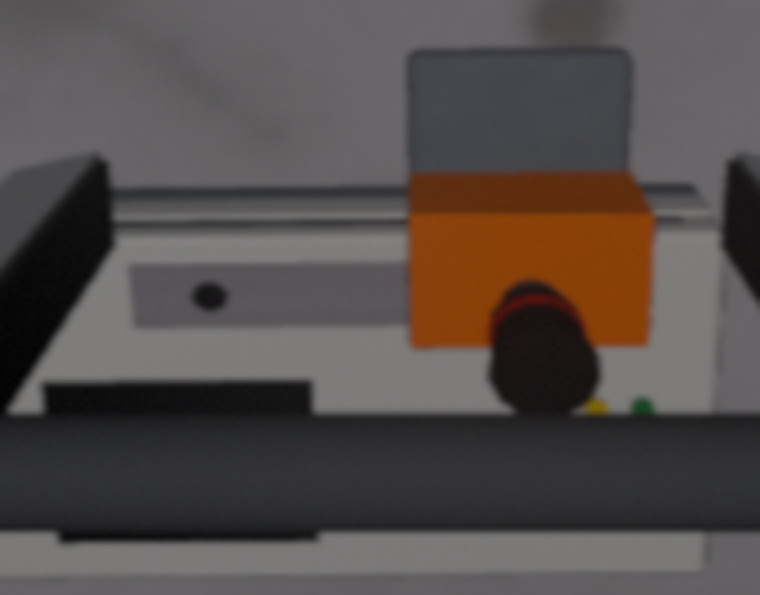

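Run:
```python
from h import *
cam=wcam([539.53,-62.11,149.49],[-3.14139,-.00094,-3.11762])
for n,a,b,z in [("sillR",410,49,12),("sillL",630,51,12),("frontR",150,229,42),("frontL",715,230,42),("backR",20,575,42),("backL",705,571,42),("covFR",411,212,49),("covFL",652,212,49),("covBR",411,348,49),("covBL",650,345,49),("knob",545,362,87),("hole",210,296,42)]:
    print(n,pt(cam,150+(a+.5)/4-.5,180+(b+.5)/3.5-.5,z)[:2].round(1))
```

```text
sillR [545.9 -63.2]
sillL [545.2  -5.4]
frontR [ 592.7 -126.6]
frontL [589.7  13.8]
backR [ 709.2 -165.3]
backL [703.3  20.6]
covFR [583.1 -61.9]
covFL [581.7  -3.7]
covBR [624.7 -61. ]
covBL [622.3  -1.3]
knob [606.6 -32.1]
hole [ 613.2 -112.1]
```

Run:
```python
from h import *
go(609,-32.5,130,3.172)
```

```text
pos [538.7 -60.4 149.6] rot [ 3.141e+00 -1.000e-03 -3.117e+00] -> [-7.1   2.61  1.95] [ 0.    -0.001 -0.006] F [-0.2  0.4 -1.1] gap 94.2 t 1.97
```

servo_tool:
  series:
    - [-2.4, 0.9, 0.5, 0, 0, -0.006]
    - [-4.8, 1.8, 1, 0, 0, -0.006]
    - [-7.1, 2.6, 1.5, 0, 0, -0.006]
    - [-7.1, 2.6, 2.5, 0, 0, -0.006]
    - [-7.1, 2.6, 3.5, 0, 0, -0.006]
    - [-7.1, 2.6, 4.5, 0, 0, -0.006]
    - [-7.1, 2.6, 5, 0, 0, -0.006]
    - [-7.1, 2.6, 5, 0, 0, -0.006]
    - [-7.1, 2.6, 5, 0, 0, -0.006]
    - [-7.1, 2.6, 5, 0, 0, -0.006]
  gripper: 6

```text
clock: 2.8
eef_pos: [608.9, -31.2, 101.2]
eef_rot: [-3.141, 0.001, -3.109]
wrist_force: [0.0, -1.0, 0.0]
finger_gap: 59.9
```

Run:
```python
from h import *
import cv2
go(609,-32.5,55,3.172)
s=read_state();c=camera("wrist");cv2.imwrite("pics/w3.png",c["pixels"][:,:,::-1])
```

```text
pos [608.9 -31.2 101.2] rot [-3.141e+00  1.000e-03 -3.109e+00] -> [ 0.   -0.13  4.62] [-0.     0.001  0.003] F [ 0. -1.  0.] gap 59.9 t 2.8
```

View pics/w3.png

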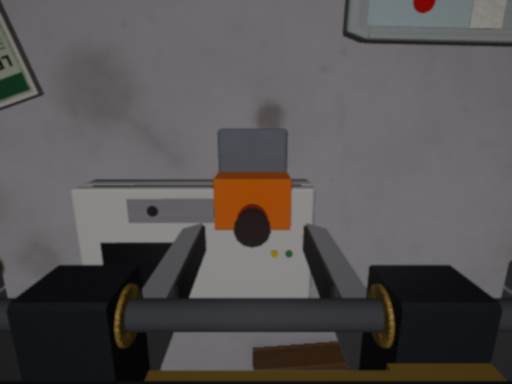

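Run:
```python
from h import *
import cv2
cam=wcam([608.9,-31.2,101.2],[-3.141,.001,-3.109])
print(pt(cam,252,230,87))
for P in [(609,-32,87)]:print(proj(cam,P))
im=cv2.imread("pics/w3.png")
cv2.imwrite("pics/w3c.png",cv2.resize(im[110:270,60:330],None,fx=2.9,fy=2.9,interpolation=cv2.INTER_CUBIC))
```

```text
[609.84298617 -31.75602429  87.        ]
(np.float64(251.6713487812525), np.float64(228.79147757861855))
```

View pics/w3c.png

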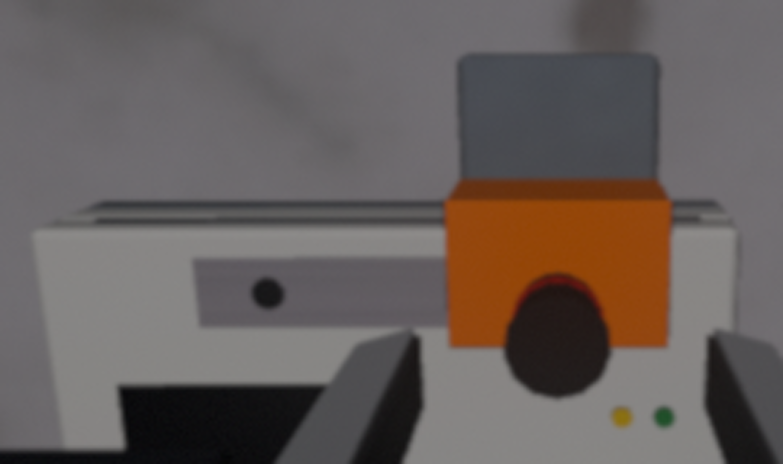

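Run:
```python
from h import *
cam=wcam([608.9,-31.2,101.2],[-3.141,.001,-3.109])
for n,a,b,z in [("frR",35,232,42),("frL",735,229,42),("sillR",459,56,12),("sillL",659,56,12),("covFR",446,200,49),("covFL",669,199,49),("covBR",449,347,49),("covBL",668,346,49),("hole",268,293,42),("knob",557,345,87)]:
    print(n,pt(cam,60+(a+.5)/2.9-.5,110+(b+.5)/2.9-.5,z)[:2].round(1))
```

```text
frR [ 597.6 -174.9]
frL [590.5  15.6]
sillR [548.2 -63. ]
sillL [546.3  -4.7]
covFR [583.7 -62.1]
covFL [581.5  -3.7]
covBR [624.5 -61.3]
covBL [622.3  -1.5]
hole [ 612.9 -112.3]
knob [608.9 -32. ]
```

servo_tool:
  series:
    - [0, -0.08, 1, 0, 0, 0]
    - [0, -0.08, 2, 0, 0, 0]
    - [0, -0.08, 3, 0, 0, 0]
    - [0, -0.08, 3.8, 0, 0, 0]
    - [0, -0.08, 4.4, 0, 0, 0]
    - [0, -0.08, 4.6, 0, 0, 0]
    - [0, -0.08, 4.6, 0, 0, 0]
    - [0, -0.08, 4.6, 0, 0, 0]
    - [0, -0.08, 4.6, 0, 0, 0]
    - [0, -0.08, 4.6, 0, 0, 0]

```text
clock: 3.68
eef_pos: [609.2, -31.9, 54.9]
eef_rot: [-3.141, 0.001, -3.108]
wrist_force: [0.2, 0.2, 0.4]
finger_gap: 60.0
```

servo_tool:
  series:
    - [0, 0, 0, 0, 0, 0]
    - [0, 0, 0, 0, 0, 0]
    - [0, 0, 0, 0, 0, 0]
    - [0, 0, 0, 0, 0, 0]
    - [0, 0, 0, 0, 0, 0]
    - [0, 0, 0, 0, 0, 0]
    - [0, 0, 0, 0, 0, 0]
    - [0, 0, 0, 0, 0, 0]
    - [0, 0, 0, 0, 0, 0]
    - [0, 0, 0, 0, 0, 0]
  gripper: 0
  grip_force: 30

```text
clock: 4.52
eef_pos: [609.0, -32.4, 54.5]
eef_rot: [-3.141, 0.0, -3.109]
wrist_force: [0.5, -5.2, 0.3]
finger_gap: 23.4
```

servo_tool:
  series:
    - [0, 0, -0.2, 0, 0, 0]
    - [0, 0, -0.4, 0, 0, 0]
    - [0, 0, -0.6, 0, 0, 0]
    - [0, 0, -0.8, 0, 0, 0]
    - [0, 0, -1, 0, 0, 0]
    - [0, 0, -1, 0, 0, 0]
    - [0, 0, -1, 0, 0, 0]
    - [0, 0, -1, 0, 0, 0]
    - [0, 0, -1, 0, 0, 0]
    - [0, 0, -1, 0, 0, 0]

```text
clock: 5.35
eef_pos: [608.7, -32.4, 63.7]
eef_rot: [-3.141, -0.001, -3.109]
wrist_force: [2.7, -6.0, -5.9]
finger_gap: 23.1
```

Run:
```python
from h import *
import cv2
s=read_state();print(s["eef_pos"],s["wrist_force"],s["finger_gap"])
cv2.imwrite("pics/s4.png",cv2.resize(camera("scene")["pixels"][150:260,240:400,::-1],None,fx=4,fy=4,interpolation=cv2.INTER_CUBIC))
```

```text
[608.73790695 -32.38515368  63.69145878] [ 2.70385855 -5.98203136 -5.93552173] 23.11152923560424
```

View pics/s4.png

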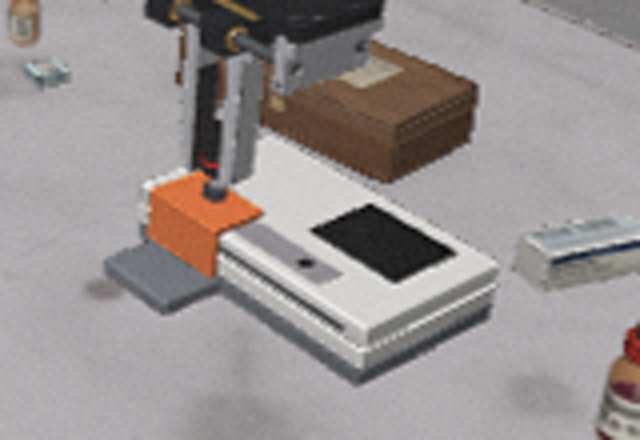

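servo_tool:
  series:
    - [0, -0.4, 0, 0, 0, 0]
    - [0, -1.1, 0, 0, 0, 0]
    - [0, -1.8, 0, 0, 0, 0]
    - [0, -2.5, 0, 0, 0, 0]
    - [0, -3.2, 0, 0, 0, 0]
    - [0, -4, 0, 0, 0, 0]
    - [0, -4.8, 0, 0, 0, 0]
    - [0, -5.6, 0, 0, 0, 0]
    - [0, -6.4, 0, 0, 0, 0]
    - [0, -7, 0, 0, 0, 0]

```text
clock: 6.23
eef_pos: [611.2, -102.9, 64.4]
eef_rot: [-3.142, -0.0, -3.109]
wrist_force: [1.9, 1.5, -7.0]
finger_gap: 22.8
```

servo_tool:
  series:
    - [0, -0.3, 0, 0, 0, 0]
    - [0, -0.6, 0, 0, 0, 0]
    - [0, -0.8, 0, 0, 0, 0]
    - [0, -0.9, 0, 0, 0, 0]
    - [0, -1, 0, 0, 0, 0]
    - [0, -1.05, 0, 0, 0, 0]
    - [0, -1.05, 0, 0, 0, 0]
    - [0, -1.05, 0, 0, 0, 0]
    - [0, -1.05, 0, 0, 0, 0]
    - [0, -1.05, 0, 0, 0, 0]

```text
clock: 7.07
eef_pos: [611.6, -112.2, 64.4]
eef_rot: [-3.142, -0.0, -3.108]
wrist_force: [2.1, -0.2, -6.1]
finger_gap: 23.0
```

servo_tool:
  series:
    - [0, -0.1, 0, 0, 0, 0]
    - [0, -0.2, 0, 0, 0, 0]
    - [0, -0.3, 0, 0, 0, 0]
    - [0, -0.3, 0, 0, 0, 0]
    - [0, -0.3, 0, 0, 0, 0]
    - [0, -0.3, 0, 0, 0, 0]
    - [0, -0.3, 0, 0, 0, 0]
    - [0, -0.3, 0, 0, 0, 0]
    - [0, -0.3, 0, 0, 0, 0]
    - [0, -0.3, 0, 0, 0, 0]

```text
clock: 7.9
eef_pos: [611.6, -113.3, 64.2]
eef_rot: [3.139, -0.001, -3.108]
wrist_force: [1.2, 14.1, -6.2]
finger_gap: 23.6
```

servo_tool:
  series:
    - [0, 0.15, 0, 0, 0, 0]
    - [0, 0.15, 0.2, 0, 0, 0]
    - [0, 0.15, 0.4, 0, 0, 0]
    - [0, 0.15, 0.6, 0, 0, 0]
    - [0, 0.15, 0.8, 0, 0, 0]
    - [0, 0.15, 0.95, 0, 0, 0]
    - [0, 0.15, 0.95, 0, 0, 0]
    - [0, 0.15, 0.95, 0, 0, 0]
    - [0, 0.15, 0.95, 0, 0, 0]
    - [0, 0.15, 0.95, 0, 0, 0]

```text
clock: 8.73
eef_pos: [611.6, -113.0, 54.9]
eef_rot: [3.14, -0.0, -3.108]
wrist_force: [1.4, 7.7, -5.1]
finger_gap: 23.1
```

servo_tool:
  series:
    - [0, 0, 0, 0, 0, 0]
    - [0, 0, 0, 0, 0, 0]
    - [0, 0, 0, 0, 0, 0]
    - [0, 0, 0, 0, 0, 0]
    - [0, 0, 0, 0, 0, 0]
    - [0, 0, -0.5, 0, 0, 0]
    - [0, 0, -1.5, 0, 0, 0]
    - [0, 0, -3, 0, 0, 0]
    - [0, 0, -5, 0, 0, 0]
    - [0, 0, -7, 0, 0, 0]
  gripper: 6

```text
clock: 9.57
eef_pos: [611.6, -113.9, 126.6]
eef_rot: [-3.141, 0.0, -3.108]
wrist_force: [0.1, 1.1, -0.1]
finger_gap: 59.5
```

Run:
```python
from h import *
import cv2
go(469,303,150,2.807)
cv2.imwrite("pics/s5.png",cv2.resize(camera("scene")["pixels"][120:260,160:400,::-1],None,fx=3.3,fy=3.3,interpolation=cv2.INTER_CUBIC))
s=read_state();print(s["eef_pos"],s["eef_rot"],s["qd"].round(2))
c=camera("wrist");cv2.imwrite("pics/w5.png",cv2.resize(c["pixels"][50:300,120:480,::-1],None,fx=2.2,fy=2.2,interpolation=cv2.INTER_CUBIC))
```

```text
pos [ 611.6 -113.9  126.6] rot [-3.141  0.    -3.108] -> [12.87 42.14 -2.35] [-0.     0.     0.368] F [ 0.1  1.1 -0.1] gap 59.5 t 9.57
[ 613.20773096 -114.22505119  131.24300503] [-3.13985592  0.00593289 -3.10838277] [ 0.    0.01  0.01 -0.   -0.08  0.  ]
```

View pics/s5.png

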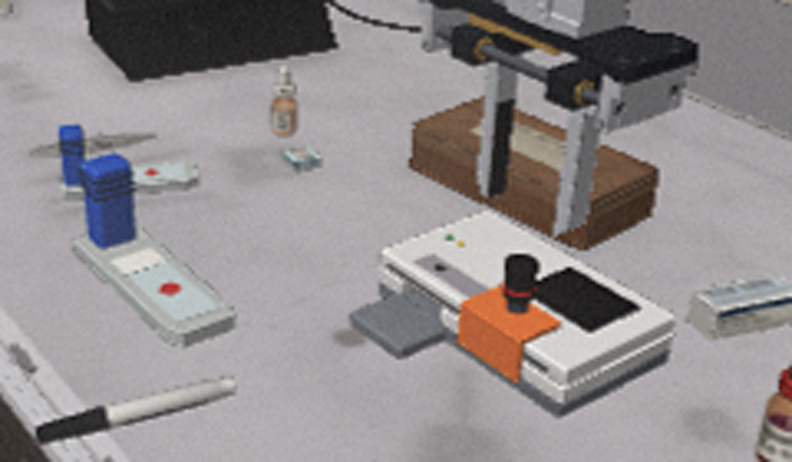

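View pics/w5.png

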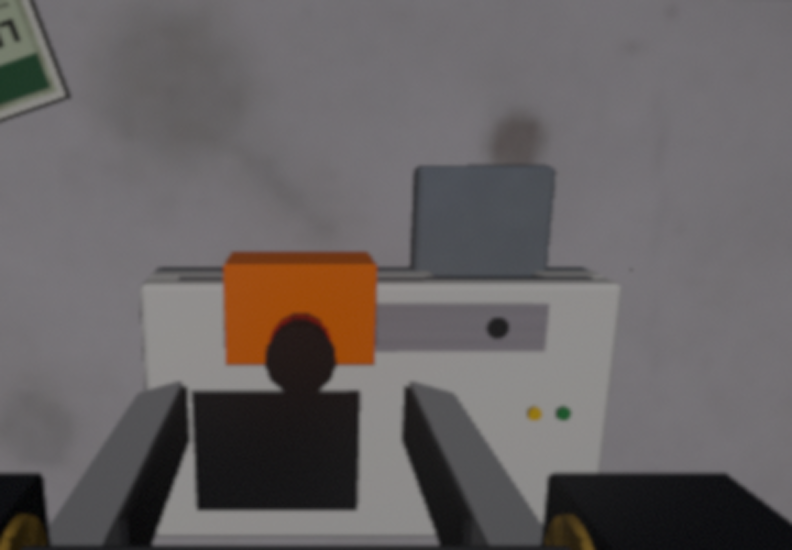

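servo_tool:
  series:
    - [0.6, 2, -0.6, 0, 0, 0.03]
    - [1.4, 4.6, -1.2, 0, 0, 0.07]
    - [2.5, 8, -1.8, 0, 0, 0.11]
    - [3.5, 11.5, -2.4, 0, 0, 0.15]
    - [4.6, 15, -2.4, 0, 0, 0.19]
    - [5.6, 18.5, -2.4, 0, 0, 0.23]
    - [6.7, 22, -2.4, 0, 0, 0.27]
    - [7.8, 25.5, -2.4, 0, 0, 0.3]
    - [8.8, 29, -2.4, 0, 0, 0.33]
    - [9.9, 32.5, -2.4, 0, 0, 0.368]

```text
clock: 10.5
eef_pos: [501.0, 209.2, 149.0]
eef_rot: [-3.142, 0.0, 2.805]
wrist_force: [0.3, 0.0, 0.9]
finger_gap: 60.2
```

Run:
```python
from h import *
go(469,303,150,2.807)
```

```text
pos [501.  209.2 149. ] rot [-3.142  0.     2.805] -> [ 6.12  7.8  -0.1 ] [-0.     0.    -0.002] F [0.3 0.  0.9] gap 60.2 t 10.5
```

servo_tool:
  series:
    - [1.5, 1.9, 0, 0, 0, 0]
    - [3, 3.8, 0, 0, 0, 0]
    - [4.5, 5.7, 0, 0, 0, 0]
    - [5.6, 7.1, 0, 0, 0, 0]
    - [6.1, 7.8, 0, 0, 0, 0]
    - [6.1, 7.8, 0, 0, 0, 0]
    - [6.1, 7.8, 0, 0, 0, 0]
    - [6.1, 7.8, 0, 0, 0, 0]
    - [6.1, 7.8, 0, 0, 0, 0]
    - [6.1, 7.8, 0, 0, 0, 0]

```text
clock: 11.33
eef_pos: [470.3, 300.7, 149.0]
eef_rot: [-3.142, 0.0, 2.806]
wrist_force: [0.3, -0.0, 1.1]
finger_gap: 59.9
```

Run:
```python
from h import *
import cv2
s=read_state();print(s["eef_pos"],s["eef_rot"],s["qd"].round(2))
c=camera("wrist");cv2.imwrite("pics/w6.png",cv2.resize(c["pixels"][100:370,100:400,::-1],None,fx=2.2,fy=2.2,interpolation=cv2.INTER_CUBIC))
```

```text
[470.30435397 300.65365598 148.99504133] [-3.14156027e+00  7.94397590e-05  2.80570683e+00] [ 0.01  0.   -0.    0.    0.    0.  ]
```

View pics/w6.png

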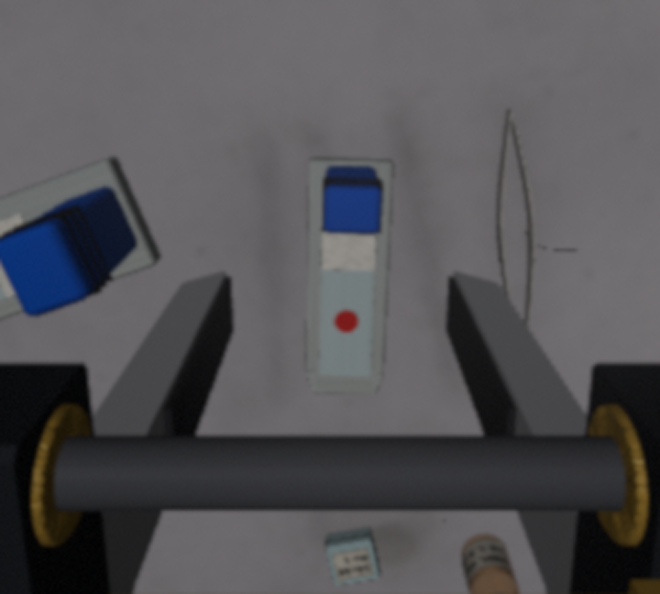

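Run:
```python
from h import *
cam=wcam([470.3,300.65,149],[-3.14156,0,2.8057])
f=lambda a,b,z:pt(cam,100+(a+.5)/2.2-.5,100+(b+.5)/2.2-.5,z)[:2]
g=[f(325,181,60),f(381,181,60),f(380,232,60),f(323,232,60)]
r=[f(310,160,10),f(393,160,10)];n=[f(311,391,10),f(379,391,10)]
print("sizes",np.linalg.norm(g[0]-g[1]),np.linalg.norm(g[1]-g[2]),np.linalg.norm(r[0]-r[1]),np.linalg.norm(n[0]-n[1]))
gm=np.mean(g,0);rm=np.mean(r,0);nm=np.mean(n,0);print(gm,rm,nm,np.linalg.norm(nm-rm),np.linalg.norm(nm-gm))
d=nm-rm;print("yaw",np.arctan2(d[1],d[0]),"line offset of grip",np.cross(d/np.linalg.norm(d),gm-rm))
go(*gm,85,np.pi+np.arctan2(d[1],d[0]))
```

```text
sizes 22.46399509618696 21.273935394368497 39.176201810602905 35.086592969881856
[467.15319496 308.04800312] [457.52558041 311.94739716] [570.50328563 269.51575926] 120.6830798931016 110.29947895937859
yaw -0.35927496582890883 line offset of grip -0.26539872957462496
pos [470.3 300.8 149. ] rot [3.142 0.    2.806] -> [0.53 0.58 6.4 ] [0.    0.    0.023] F [ 0.4  1.3 -0.1] gap 59.7 t 11.38<stdin>:8: DeprecationWarning: Arrays of 2-dimensional vectors are deprecated. Use arrays of 3-dimensional vectors instead. (deprecated in NumPy 2.0)
```

servo_tool:
  series:
    - [0.2, 0.25, 1, 0, 0, 0.012]
    - [0.5, 0.55, 3, 0, 0, 0.023]
    - [0.5, 0.55, 5, 0, 0, 0.023]
    - [0.5, 0.55, 7, 0, 0, 0.023]
    - [0.5, 0.55, 8.5, 0, 0, 0.023]
    - [0.5, 0.55, 10, 0, 0, 0.023]
    - [0.5, 0.55, 11.4, 0, 0, 0.023]
    - [0.5, 0.55, 12.2, 0, 0, 0.023]
    - [0.5, 0.55, 12.2, 0, 0, 0.023]
    - [0.5, 0.55, 12.2, 0, 0, 0.023]

```text
clock: 12.22
eef_pos: [466.9, 308.2, 26.8]
eef_rot: [-3.141, -0.0, 2.784]
wrist_force: [-0.1, -0.2, 0.8]
finger_gap: 59.8
```

Run:
```python
from h import *
import cv2
go(467.15,308.05,27,2.782)
c=camera("wrist");cv2.imwrite("pics/w7.png",c["pixels"][:,:,::-1])
```

```text
pos [466.9 308.2  26.8] rot [-3.141 -0.     2.784] -> [-0.03 -0.01 -0.02] [-0.    -0.     0.002] F [-0.1 -0.2  0.8] gap 59.8 t 12.22
```

View pics/w7.png

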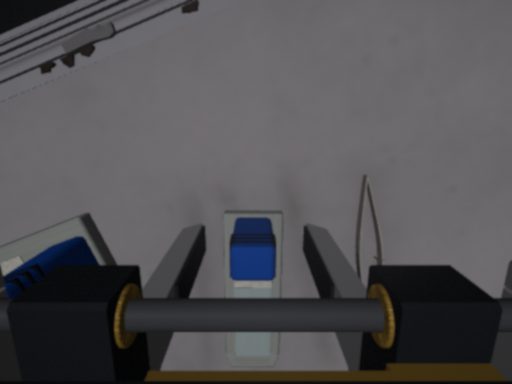

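servo_tool:
  series:
    - [0, 0, 0, 0, 0, 0]
    - [0, 0, 0, 0, 0, 0]
    - [0, 0, 0, 0, 0, 0]
    - [0, 0, 0, 0, 0, 0]
    - [0, 0, 0, 0, 0, 0]
    - [0, 0, 0, 0, 0, 0]
    - [0, 0, 0, 0, 0, 0]
    - [0, 0, 0, 0, 0, 0]
    - [0, 0, 0, 0, 0, 0]
    - [0, 0, 0, 0, 0, 0]
  gripper: 0
  grip_force: 55

```text
clock: 13.1
eef_pos: [467.1, 308.3, 27.1]
eef_rot: [3.142, 0.0, 2.784]
wrist_force: [-0.6, -0.9, 3.7]
finger_gap: 23.6
```

servo_tool:
  series:
    - [0, 0, -0.3, 0, 0, 0]
    - [0, 0, -0.8, 0, 0, 0]
    - [0, 0, -1.5, 0, 0, 0]
    - [0, 0, -2.3, 0, 0, 0]
    - [0, 0, -3, 0, 0, 0]
    - [0, 0, -3.6, 0, 0, 0]
    - [0, 0, -4, 0, 0, 0]
    - [0, 0, -4, 0, 0, 0]
    - [0, 0, -4, 0, 0, 0]
    - [0, 0, -4, 0, 0, 0]

```text
clock: 13.93
eef_pos: [466.8, 308.2, 66.6]
eef_rot: [-3.141, -0.0, 2.784]
wrist_force: [0.0, -0.5, -1.6]
finger_gap: 23.5
```

Run:
```python
from h import *
import cv2
go(440,-38,90,3.175)
s=read_state();print(s["eef_pos"],s["eef_rot"],s["moment"])
c=camera("wrist");cv2.imwrite("pics/w8.png",cv2.resize(c["pixels"][150:384,150:370,::-1],None,fx=2.5,fy=2.5,interpolation=cv2.INTER_CUBIC))
cv2.imwrite("pics/s8.png",cv2.resize(camera("scene")["pixels"][110:260,140:400,::-1],None,fx=3,fy=3,interpolation=cv2.INTER_CUBIC))
```

```text
pos [466.8 308.2  66.6] rot [-3.141 -0.     2.784] -> [ -9.61 -33.36  -2.33] [-0.    -0.    -0.391] F [ 0.  -0.5 -1.6] gap 23.5 t 13.93
[466.82629575 308.16045259  66.62585795] [-3.14115366e+00 -3.63067192e-04  2.78380918e+00] [0.0432173  0.03734661 0.01099018]
```

View pics/w8.png

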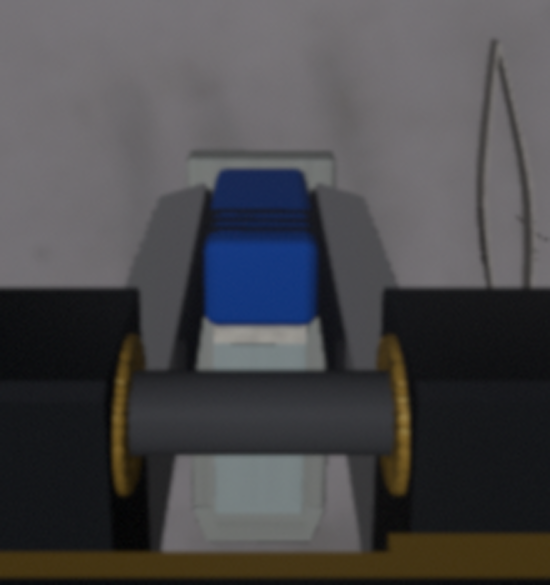

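View pics/s8.png

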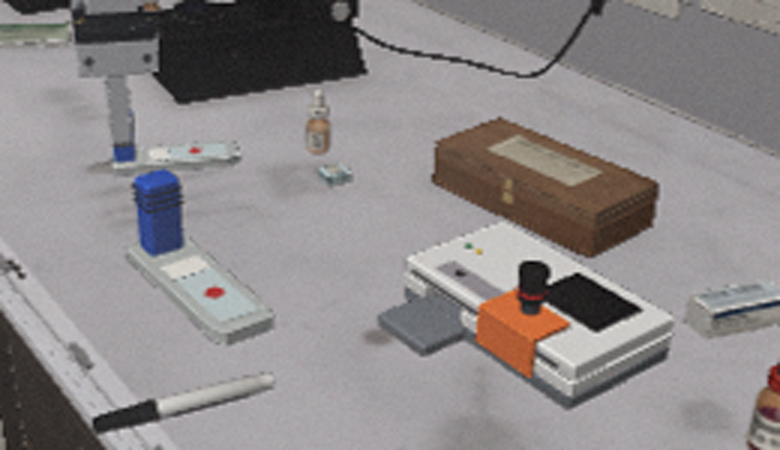

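Run:
```python
from h import *
t=np.array([466.83,308.16,66.63]);rp=[-3.14115,-.0004,2.7838]
cam=wcam(t,rp);ax=np.array([-np.cos(2.7838),-np.sin(2.7838),0]);ay=np.array([-ax[1],ax[0],0])
for n,l,z,w in [("rear",-12,-17,20),("nose top",110,-17,16),("nose bot",110,-27,16),("grip top front",10,33,12),("griptop back",-10,33,12)]:
    for sg in(1,-1):
        p=proj(cam,t+l*ax+sg*w*ay+np.array([0,0,z]));print(n,((np.array(p)-150)*2.5).round(1))
```

```text
rear [332.8 150.3]
rear [181.6 150.3]
nose top [310.2 535.1]
nose top [204.9 535.1]
nose bot [308.3 510.8]
nose bot [207.1 510.7]
grip top front [313.7 320.4]
grip top front [199.1 320.3]
griptop back [315.4 231.4]
griptop back [197.1 231.3]
```

servo_tool:
  series:
    - [0, 0, -1.5, 0, 0, 0]
    - [0, 0, -3.5, 0, 0, 0]
    - [0, 0, -5.5, 0, 0, 0]
    - [0, 0, -7.5, 0, 0, 0]
    - [-0.4, -1, -9.3, 0, 0, 0]
    - [-1.3, -3.5, -10.3, 0, 0, -0.03]
    - [-2.4, -6.5, -10.3, 0, 0, -0.07]
    - [-3.5, -9.5, -10.3, 0, 0, -0.11]
    - [-4.6, -12.5, -10.3, 0, 0, -0.15]
    - [-5.7, -15.5, -10.3, 0, 0, -0.19]

```text
clock: 14.87
eef_pos: [465.7, 141.7, 169.8]
eef_rot: [-3.141, -0.0, 2.976]
wrist_force: [0.3, -0.4, -2.0]
finger_gap: 23.9
```

Run:
```python
from h import *
go(465,-37.2,170,3.1746)
```

```text
pos [465.7 141.7 169.8] rot [-3.141 -0.     2.976] -> [ -2.88 -17.66  -0.02] [-0.    -0.    -0.199] F [ 0.3 -0.4 -2. ] gap 23.9 t 14.87
```

servo_tool:
  series:
    - [-0.5, -2.8, 0, 0, 0, -0.03]
    - [-0.9, -5.6, 0, 0, 0, -0.06]
    - [-1.4, -8.4, 0, 0, 0, -0.09]
    - [-1.8, -11.2, 0, 0, 0, -0.12]
    - [-2.2, -13.8, 0, 0, 0, -0.15]
    - [-2.6, -16, 0, 0, 0, -0.18]
    - [-2.88, -17.3, 0, 0, 0, -0.199]
    - [-2.88, -17.66, 0, 0, 0, -0.199]
    - [-2.88, -17.66, 0, 0, 0, -0.199]
    - [-2.88, -17.66, 0, 0, 0, -0.199]

```text
clock: 15.7
eef_pos: [464.9, -35.3, 169.8]
eef_rot: [3.141, -0.0, -3.111]
wrist_force: [-0.4, 1.1, -2.1]
finger_gap: 23.6
```

servo_tool:
  series:
    - [0, 0, 2, 0, 0, 0]
    - [0, 0, 4, 0, 0, 0]
    - [0, 0, 6, 0, 0, 0]
    - [0, 0, 8, 0, 0, 0]
    - [0, 0, 9.5, 0, 0, 0]
    - [0, 0, 11, 0, 0, 0]
    - [0, 0, 11.5, 0, 0, 0]
    - [0, 0, 11.5, 0, 0, 0]
    - [0, 0, 11.5, 0, 0, 0]
    - [0, 0, 11.5, 0, 0, 0]

```text
clock: 16.53
eef_pos: [465.6, -35.6, 55.9]
eef_rot: [-3.141, 0.001, -3.11]
wrist_force: [0.5, -0.2, -2.1]
finger_gap: 23.8
```

Run:
```python
from h import *
import cv2
go(465,-37.2,40,3.1746)
s=read_state();print(s["eef_pos"],s["eef_rot"],s["moment"])
c=camera("wrist");cv2.imwrite("pics/w9.png",cv2.resize(c["pixels"][150:384,120:400,::-1],None,fx=2.5,fy=2.5,interpolation=cv2.INTER_CUBIC))
cv2.imwrite("pics/s9.png",cv2.resize(camera("scene")["pixels"][150:260,200:380,::-1],None,fx=4.4,fy=4.4,interpolation=cv2.INTER_CUBIC))
```

```text
pos [465.6 -35.6  55.9] rot [-3.141e+00  1.000e-03 -3.110e+00] -> [ 0.06 -0.16  1.59] [-0.     0.001 -0.001] F [ 0.5 -0.2 -2.1] gap 23.8 t 16.53
[465.55015942 -35.56817738  55.86317003] [-3.14132566e+00  1.35799265e-03 -3.11005843e+00] [0.05203462 0.03504937 0.0104434 ]
```

View pics/w9.png

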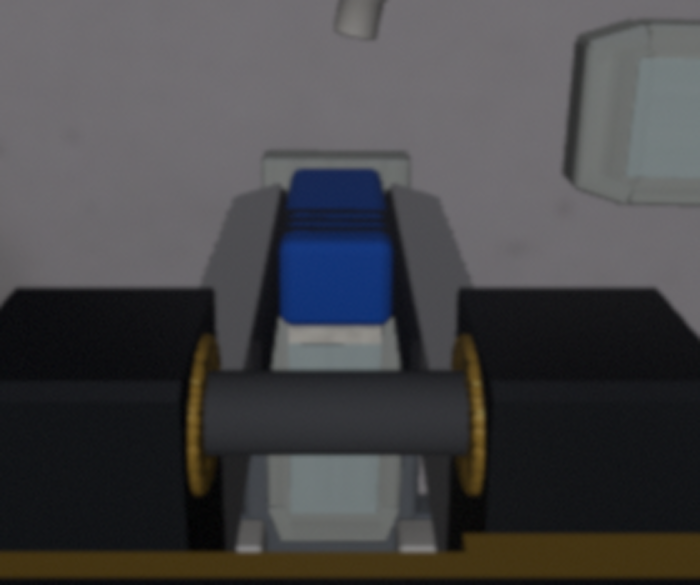

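View pics/s9.png

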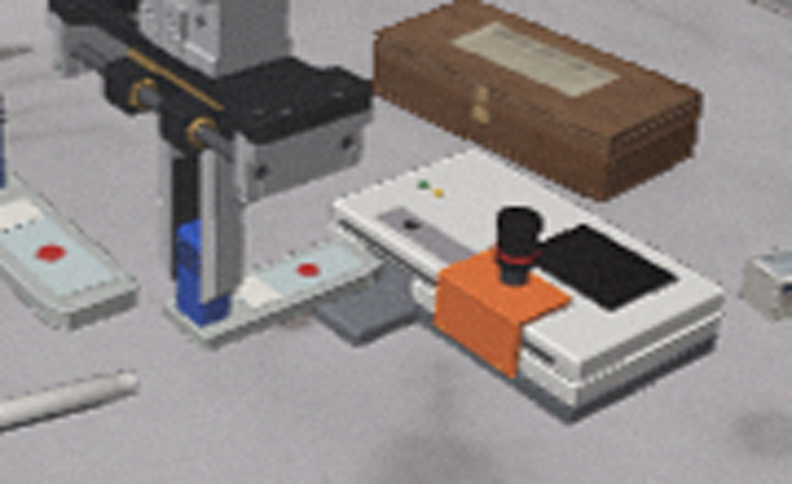

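servo_tool:
  series:
    - [0, -0.15, 0.3, 0, 0, 0]
    - [0, -0.15, 0.6, 0, 0, 0]
    - [0, -0.15, 0.9, 0, 0, 0]
    - [0, -0.15, 1.1, 0, 0, 0]
    - [0, -0.15, 1.3, 0, 0, 0]
    - [0, -0.15, 1.4, 0, 0, 0]
    - [0, -0.15, 1.5, 0, 0, 0]
    - [0, -0.15, 1.6, 0, 0, 0]
    - [0, -0.15, 1.6, 0, 0, 0]
    - [0, -0.15, 1.6, 0, 0, 0]

```text
clock: 17.47
eef_pos: [465.2, -37.3, 39.1]
eef_rot: [-3.142, 0.0, -3.11]
wrist_force: [0.5, 0.5, -1.6]
finger_gap: 23.7
```

Run:
```python
from h import *
import cv2
go(465,-37.2,39,3.1746)
s=read_state();print(s["eef_pos"],s["eef_rot"],s["moment"])
c=camera("wrist");cv2.imwrite("pics/w10.png",cv2.resize(c["pixels"][310:384,180:320,::-1],None,fx=5.5,fy=5.5,interpolation=cv2.INTER_CUBIC))
```

```text
pos [465.2 -37.3  39.1] rot [-3.142  0.    -3.11 ] -> [0.02 0.01 0.01] [-0.     0.    -0.002] F [ 0.5  0.5 -1.6] gap 23.7 t 17.47
[465.15468172 -37.31250602  39.0506118 ] [-3.14153368e+00  2.64425979e-04 -3.11036596e+00] [ 0.08320341 -0.01648121  0.00070947]
```

View pics/w10.png

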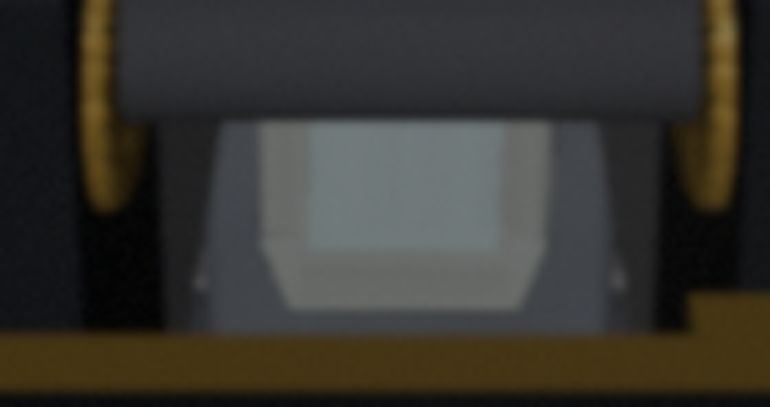

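servo_tool:
  series:
    - [-0.2, 0.03, -0.03, 0, 0, 0]
    - [-0.5, 0.03, -0.03, 0, 0, 0]
    - [-0.9, 0.03, -0.03, 0, 0, 0]
    - [-1.3, 0.03, -0.03, 0, 0, 0]
    - [-1.7, 0.03, -0.03, 0, 0, 0]
    - [-2.1, 0.03, -0.03, 0, 0, 0]
    - [-2.5, 0.03, -0.03, 0, 0, 0]
    - [-2.8, 0.03, -0.03, 0, 0, 0]
    - [-3, 0.03, -0.03, 0, 0, 0]
    - [-3, 0.03, -0.03, 0, 0, 0]

```text
clock: 18.35
eef_pos: [495.4, -36.1, 39.2]
eef_rot: [-3.142, 0.0, -3.11]
wrist_force: [-0.2, 0.8, -2.4]
finger_gap: 23.5
```

Run:
```python
from h import *
s=read_state();print(s["eef_pos"],s["wrist_force"],s["moment"])
```

```text
[495.36356946 -36.05325103  39.20800679] [-0.24205187  0.77987445 -2.44064607] [0.03054713 0.02483747 0.05048195]
```

servo_tool:
  series:
    - [-0.4, 0, 0, 0, 0, 0]
    - [-0.8, 0, 0, 0, 0, 0]
    - [-1.2, 0, 0, 0, 0, 0]
    - [-1.6, 0, 0, 0, 0, 0]
    - [-2, 0, 0, 0, 0, 0]
    - [-2.4, 0, 0, 0, 0, 0]
    - [-2.8, 0, 0, 0, 0, 0]
    - [-3.2, 0, 0, 0, 0, 0]
    - [-3.6, 0, 0, 0, 0, 0]
    - [-3.9, 0, 0, 0, 0, 0]

```text
clock: 19.18
eef_pos: [534.5, -34.8, 39.2]
eef_rot: [-3.142, 0.0, -3.11]
wrist_force: [0.2, -0.0, -1.9]
finger_gap: 24.1
```

Run:
```python
from h import *
s=read_state();print(s["eef_pos"],s["wrist_force"],s["moment"])
```

```text
[534.48859278 -34.83658203  39.23761925] [ 0.17539498 -0.00970951 -1.93028417] [0.01453995 0.06434309 0.02864276]
```

servo_tool:
  series:
    - [-0.06, 0, 0, 0, 0, 0]
    - [-0.12, 0, 0, 0, 0, 0]
    - [-0.18, 0, 0, 0, 0, 0]
    - [-0.25, 0, 0, 0, 0, 0]
    - [-0.32, 0, 0, 0, 0, 0]
    - [-0.4, 0, 0, 0, 0, 0]
    - [-0.48, 0, 0, 0, 0, 0]
    - [-0.55, 0, 0, 0, 0, 0]
    - [-0.6, 0, 0, 0, 0, 0]
    - [-0.6, 0, 0, 0, 0, 0]

```text
clock: 20.02
eef_pos: [540.1, -34.7, 39.3]
eef_rot: [-3.142, 0.0, -3.11]
wrist_force: [-0.5, 0.1, -1.6]
finger_gap: 23.9
```

servo_tool:
  series:
    - [-0.06, 0, 0, 0, 0, 0]
    - [-0.12, 0, 0, 0, 0, 0]
    - [-0.18, 0, 0, 0, 0, 0]
    - [-0.24, 0, 0, 0, 0, 0]
    - [-0.3, 0, 0, 0, 0, 0]
    - [-0.36, 0, 0, 0, 0, 0]
    - [-0.4, 0, 0, 0, 0, 0]
    - [-0.4, 0, 0, 0, 0, 0]
    - [-0.4, 0, 0, 0, 0, 0]
    - [-0.4, 0, 0, 0, 0, 0]

```text
clock: 20.85
eef_pos: [544.0, -34.6, 39.2]
eef_rot: [3.142, -0.0, -3.11]
wrist_force: [-0.3, -0.1, -1.9]
finger_gap: 23.8
```

Nose is about 62–63 mm deep and still free. I'll continue slowly.

servo_tool:
  series:
    - [-0.06, 0, 0, 0, 0, 0]
    - [-0.12, 0, 0, 0, 0, 0]
    - [-0.18, 0, 0, 0, 0, 0]
    - [-0.24, 0, 0, 0, 0, 0]
    - [-0.3, 0, 0, 0, 0, 0]
    - [-0.36, 0, 0, 0, 0, 0]
    - [-0.4, 0, 0, 0, 0, 0]
    - [-0.4, 0, 0, 0, 0, 0]
    - [-0.4, 0, 0, 0, 0, 0]
    - [-0.4, 0, 0, 0, 0, 0]

```text
clock: 21.68
eef_pos: [548.0, -34.4, 39.3]
eef_rot: [-3.142, 0.0, -3.11]
wrist_force: [-0.9, 0.0, -2.3]
finger_gap: 23.4
```

servo_tool:
  series:
    - [-0.05, 0, 0, 0, 0, 0]
    - [-0.1, 0, 0, 0, 0, 0]
    - [-0.15, 0, 0, 0, 0, 0]
    - [-0.2, 0, 0, 0, 0, 0]
    - [-0.25, 0, 0, 0, 0, 0]
    - [-0.3, 0, 0, 0, 0, 0]
    - [-0.35, 0, 0, 0, 0, 0]
    - [-0.35, 0, 0, 0, 0, 0]
    - [-0.35, 0, 0, 0, 0, 0]
    - [-0.35, 0, 0, 0, 0, 0]

```text
clock: 22.52
eef_pos: [551.5, -34.3, 39.3]
eef_rot: [-3.142, 0.0, -3.11]
wrist_force: [-0.1, -0.6, -2.5]
finger_gap: 23.7
```

servo_tool:
  series:
    - [-0.05, 0, 0, 0, 0, 0]
    - [-0.1, 0, 0, 0, 0, 0]
    - [-0.15, 0, 0, 0, 0, 0]
    - [-0.2, 0, 0, 0, 0, 0]
    - [-0.25, 0, 0, 0, 0, 0]
    - [-0.3, 0, 0, 0, 0, 0]
    - [-0.35, 0, 0, 0, 0, 0]
    - [-0.35, 0, 0, 0, 0, 0]
    - [-0.35, 0, 0, 0, 0, 0]
    - [-0.35, 0, 0, 0, 0, 0]

```text
clock: 23.35
eef_pos: [555.0, -34.2, 39.2]
eef_rot: [3.142, -0.0, -3.11]
wrist_force: [-0.6, 0.8, -2.1]
finger_gap: 23.9
```

servo_tool:
  series:
    - [-0.05, 0, 0, 0, 0, 0]
    - [-0.1, 0, 0, 0, 0, 0]
    - [-0.15, 0, 0, 0, 0, 0]
    - [-0.2, 0, 0, 0, 0, 0]
    - [-0.25, 0, 0, 0, 0, 0]
    - [-0.3, 0, 0, 0, 0, 0]
    - [-0.35, 0, 0, 0, 0, 0]
    - [-0.35, 0, 0, 0, 0, 0]
    - [-0.35, 0, 0, 0, 0, 0]
    - [-0.35, 0, 0, 0, 0, 0]

```text
clock: 24.18
eef_pos: [556.9, -34.2, 39.2]
eef_rot: [3.142, -0.004, -3.11]
wrist_force: [-15.6, -1.5, 8.0]
finger_gap: 23.6
```

servo_tool:
  series:
    - [-0.05, 0, 0, 0, 0, 0]
    - [-0.1, 0, 0, 0, 0, 0]
    - [-0.1, 0, 0, 0, 0, 0]
    - [-0.1, 0, 0, 0, 0, 0]
    - [-0.1, 0, 0, 0, 0, 0]
    - [-0.1, 0, 0, 0, 0, 0]
    - [-0.1, 0, 0, 0, 0, 0]
    - [-0.1, 0, 0, 0, 0, 0]
    - [-0.1, 0, 0, 0, 0, 0]
    - [-0.1, 0, 0, 0, 0, 0]

```text
clock: 25.02
eef_pos: [557.1, -34.3, 39.2]
eef_rot: [3.142, -0.006, -3.11]
wrist_force: [-24.0, -2.1, 14.1]
finger_gap: 23.6
```

Run:
```python
from h import *
s=read_state();print(s["eef_pos"],s["eef_rot"],s["wrist_force"],s["moment"])
```

```text
[557.10033726 -34.31362859  39.2398813 ] [ 3.14157441 -0.00606181 -3.11037436] [-23.96873482  -2.12622214  14.12572249] [-0.49910163  3.5250644  -0.05026179]
```

servo_tool:
  series:
    - [0.05, 0, 0, 0, 0, 0]
    - [0.1, 0, 0, 0, 0, 0]
    - [0.15, 0, 0, 0, 0, 0]
    - [0.18, 0, 0, 0, 0, 0]
    - [0.18, 0, 0, 0, 0, 0]
    - [0.18, 0, 0, 0, 0, 0]
    - [0.18, 0, 0, 0, 0, 0]
    - [0.18, 0, 0, 0, 0, 0]
    - [0.18, 0, 0, 0, 0, 0]
    - [0.18, 0, 0, 0, 0, 0]

```text
clock: 25.85
eef_pos: [557.0, -34.3, 39.2]
eef_rot: [-3.142, -0.002, -3.11]
wrist_force: [-6.6, -2.0, 1.5]
finger_gap: 23.7
```

servo_tool:
  series:
    - [0, 0, 0, 0, 0, 0]
    - [0, 0, 0, 0, 0, 0]
    - [0, 0, 0, 0, 0, 0]
    - [0, 0, 0, 0, 0, 0]
    - [0, 0, 0, 0, 0, 0]
    - [0, 0, 0, 0, 0, 0]
    - [0, 0, 0, 0, 0, 0]
    - [0, 0, 0, 0, 0, 0]
    - [0, 0, 0, 0, 0, 0]
    - [0, 0, 0, 0, 0, 0]
  gripper: 5.5

```text
clock: 26.68
eef_pos: [557.7, -34.1, 39.2]
eef_rot: [-3.142, -0.0, -3.11]
wrist_force: [-0.1, 0.1, 0.3]
finger_gap: 55.2
```

Run:
```python
from h import *
import cv2
s=read_state();print(s["eef_pos"],s["eef_rot"],s["wrist_force"],s["moment"],s["finger_gap"])
c=camera("wrist");cv2.imwrite("pics/w11.png",c["pixels"][:,:,::-1])
```

```text
[557.69948078 -34.104523    39.23128399] [-3.14159189e+00 -4.05339201e-05 -3.11037321e+00] [-0.13778858  0.11576057  0.2760272 ] [ 0.02591571 -0.03429798  0.00803916] 55.15565298830648
```

View pics/w11.png

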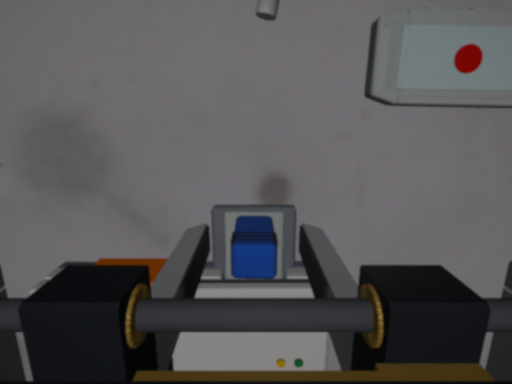

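servo_tool:
  series:
    - [0, 0, -0.5, 0, 0, 0]
    - [0, 0, -1.5, 0, 0, 0]
    - [0, 0, -3, 0, 0, 0]
    - [0, 0, -4.5, 0, 0, 0]
    - [0, 0, -6, 0, 0, 0]
    - [0, 0, -7, 0, 0, 0]
    - [1.5, 0, -7, 0, 0, 0]
    - [3, 0, -7, 0, 0, 0]
    - [4.5, 0, -7, 0, 0, 0]
    - [5, 0, -7, 0, 0, 0]

```text
clock: 27.57
eef_pos: [506.5, -35.7, 109.8]
eef_rot: [-3.142, -0.0, -3.11]
wrist_force: [1.6, -0.8, -0.4]
finger_gap: 54.9
```

servo_tool:
  series:
    - [0, 0, 0, 0, 0, 0]
    - [0, 0, 0, 0, 0, 0]
    - [0, 0, 1, 0, 0, 0]
    - [0, 0, 2.5, 0, 0, 0]
    - [0, 0, 4, 0, 0, 0]
    - [0, 0, 5.5, 0, 0, 0]
    - [0, 0, 6.8, 0, 0, 0]
    - [0, 0, 7.3, 0, 0, 0]
    - [0, 0, 7.3, 0, 0, 0]
    - [0, 0, 7.3, 0, 0, 0]
  gripper: 0
  grip_force: 20

```text
clock: 28.4
eef_pos: [508.0, -35.7, 36.2]
eef_rot: [3.142, -0.0, -3.11]
wrist_force: [0.0, -0.2, -0.3]
finger_gap: 0.4
```

Run:
```python
from h import *
import cv2
s=read_state();print(s["eef_pos"],s["eef_rot"],s["wrist_force"],s["moment"],s["finger_gap"])
c=camera("wrist");cv2.imwrite("pics/w12.png",c["pixels"][:,:,::-1])
```

```text
[507.98290996 -35.65661789  36.16992285] [ 3.14153955e+00 -3.14260142e-04 -3.11030069e+00] [ 0.03379805 -0.20539708 -0.26048381] [0.05998048 0.00465987 0.00551075] 0.43214745084960565
```

View pics/w12.png

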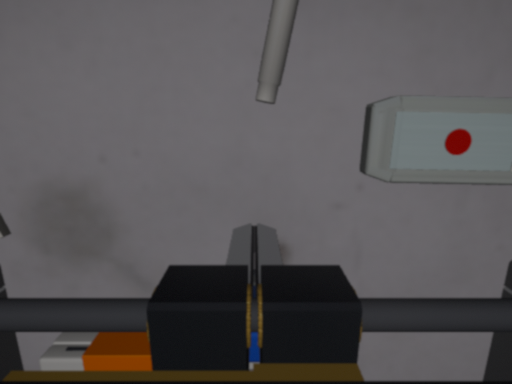

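servo_tool:
  series:
    - [-0.5, 0, 0, 0, 0, 0]
    - [-1, 0, 0, 0, 0, 0]
    - [-1.5, 0, 0, 0, 0, 0]
    - [-1.9, 0, 0, 0, 0, 0]
    - [-2.2, 0, 0, 0, 0, 0]
    - [-2.4, 0, 0, 0, 0, 0]
    - [-2.6, 0, 0, 0, 0, 0]
    - [-2.7, 0, 0, 0, 0, 0]
    - [-2.8, 0, 0, 0, 0, 0]
    - [-2.8, 0, 0, 0, 0, 0]

```text
clock: 29.28
eef_pos: [535.8, -34.8, 36.2]
eef_rot: [-3.142, -0.0, -3.11]
wrist_force: [-0.0, -0.7, 0.5]
finger_gap: 0.6
```

servo_tool:
  series:
    - [-0.04, 0, 0, 0, 0, 0]
    - [-0.08, 0, 0, 0, 0, 0]
    - [-0.12, 0, 0, 0, 0, 0]
    - [-0.16, 0, 0, 0, 0, 0]
    - [-0.2, 0, 0, 0, 0, 0]
    - [-0.24, 0, 0, 0, 0, 0]
    - [-0.28, 0, 0, 0, 0, 0]
    - [-0.3, 0, 0, 0, 0, 0]
    - [-0.3, 0, 0, 0, 0, 0]
    - [-0.3, 0, 0, 0, 0, 0]

```text
clock: 30.12
eef_pos: [538.7, -34.7, 36.2]
eef_rot: [3.142, -0.0, -3.11]
wrist_force: [0.2, 0.8, -0.4]
finger_gap: 0.4
```

servo_tool:
  series:
    - [-0.04, 0, 0, 0, 0, 0]
    - [-0.08, 0, 0, 0, 0, 0]
    - [-0.12, 0, 0, 0, 0, 0]
    - [-0.16, 0, 0, 0, 0, 0]
    - [-0.2, 0, 0, 0, 0, 0]
    - [-0.2, 0, 0, 0, 0, 0]
    - [-0.2, 0, 0, 0, 0, 0]
    - [-0.2, 0, 0, 0, 0, 0]
    - [-0.2, 0, 0, 0, 0, 0]
    - [-0.2, 0, 0, 0, 0, 0]

```text
clock: 30.95
eef_pos: [539.1, -34.7, 36.2]
eef_rot: [3.141, -0.004, -3.11]
wrist_force: [-14.6, -1.7, 11.7]
finger_gap: 0.6
```

servo_tool:
  series:
    - [0.1, 0, 0, 0, 0, 0]
    - [0.3, 0, 0, 0, 0, 0]
    - [0.8, 0, 0, 0, 0, 0]
    - [1.6, 0, 0, 0, 0, 0]
    - [2.6, 0, 0, 0, 0, 0]
    - [3.6, 0, -0.5, 0, 0, 0]
    - [4.6, 0, -2.5, 0, 0, 0]
    - [5.6, 0, -5, 0, 0, 0]
    - [6.6, 0, -8, 0, 0, 0]
    - [7.6, 0, -11, 0, 0, 0]

```text
clock: 31.78
eef_pos: [463.3, -36.9, 147.1]
eef_rot: [3.141, -0.001, -3.11]
wrist_force: [-0.0, 1.1, 0.2]
finger_gap: 0.2
```

servo_tool:
  series:
    - [1, 0, -2, 0, 0, 0]
    - [2, 0, -4, 0, 0, 0]
    - [3, 0, -6, 0, 0, 0]
    - [3, 0, -7, 0, 0, 0]
    - [3, 0, -7, 0, 0, 0]
    - [3, 0, -7, 0, 0, 0]
    - [3, 0, -7, 0, 0, 0]
    - [3, 0, -7, 0, 0, 0]
    - [3, 0, -7, 0, 0, 0]
    - [3, 0, -7, 0, 0, 0]

```text
clock: 32.62
eef_pos: [434.7, -37.9, 215.5]
eef_rot: [3.141, -0.001, -3.11]
wrist_force: [0.3, 0.4, -0.4]
finger_gap: 0.3
```

Run:
```python
from h import *
import cv2
s=read_state();print(s["eef_pos"],s["eef_rot"],s["wrist_force"],s["qd"].round(2))
c=camera("wrist");cv2.imwrite("pics/w13.png",c["pixels"][:,:,::-1])
cv2.imwrite("pics/s13.png",cv2.resize(camera("scene")["pixels"][110:300,140:420,::-1],None,fx=2.8,fy=2.8,interpolation=cv2.INTER_CUBIC))
cv2.imwrite("pics/t13.png",cv2.resize(camera("top")["pixels"][100:280,130:400,::-1],None,fx=2.9,fy=2.9,interpolation=cv2.INTER_CUBIC))
```

```text
[434.70635804 -37.91633264 215.5433991 ] [ 3.14139310e+00 -1.24233662e-03 -3.11031038e+00] [ 0.27992019  0.35736571 -0.40349951] [ 0. -0. -0. -0.  0.  0.]
```

View pics/w13.png

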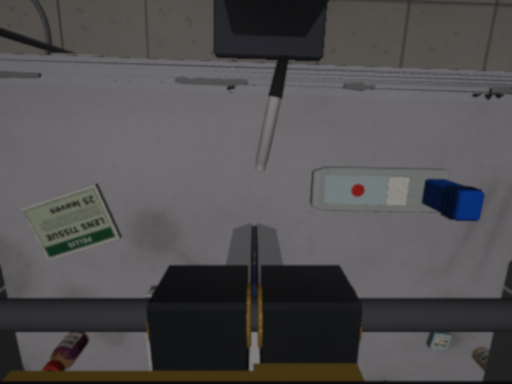

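View pics/s13.png

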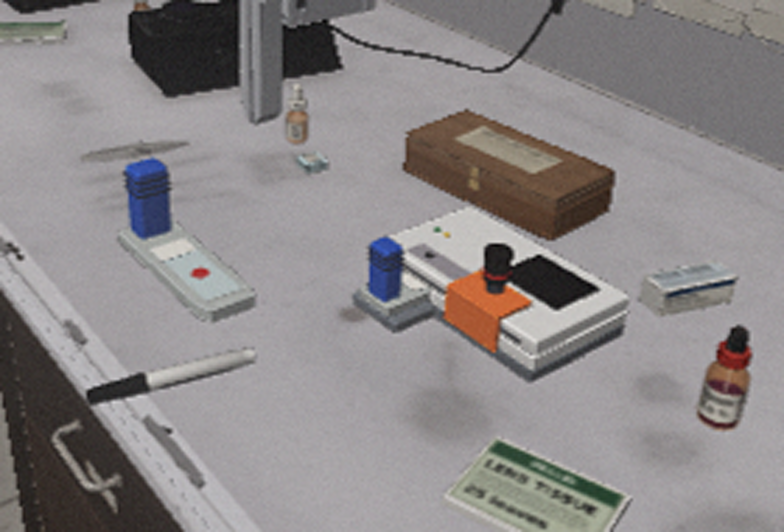

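View pics/t13.png

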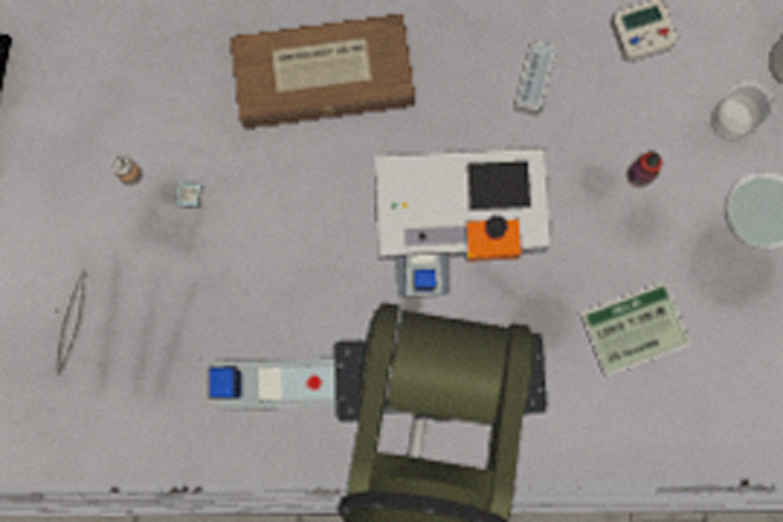

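Run:
```python
from h import *
import cv2
S=dict(fx=372.3253,cx=259.166,cy=190.345,T=np.array([[0.8151,-0.27,0.5125,75.8931],[-0.5788,-0.4149,0.7021,-622.1068],[0.0231,-0.8689,-0.4944,517.6465],[0,0,0,1]]))
a=cv2.imread("pics/scene0.png")[170:220,270:320];c=camera("scene")["pixels"][:,:,::-1][180:230,290:340]
cv2.imwrite("pics/k.png",cv2.resize(np.hstack([a,c]),None,fx=8,fy=8,interpolation=cv2.INTER_CUBIC))
for z in (87,93): print("init",(np.array(proj(S,[609,-32.2,z]))-[270,170])*8,"now",(np.array(proj(S,[611.6,-112.5,z]))-[290,180])*8+[400,0])
```

```text
init [188.62087385 115.05511196] now [617.80247696 146.8609896 ]
init [189.99054382  97.59121602] now [619.92801271 128.64972821]
```

View pics/k.png

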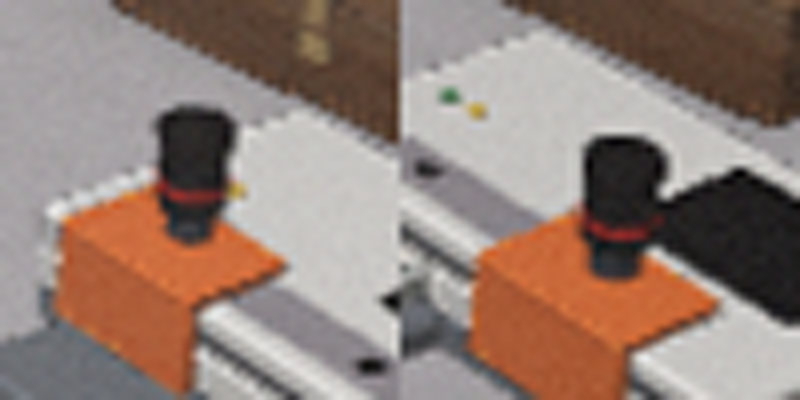

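```bash
python3 -c "
from cell import *
print(sign_off())"
```

```text
the job is handed in; nothing more can be done
None
```

The job is done and handed in at about 33 s on the robot's clock, with the carrier home and the cover locked open.

**Cover:** I lifted the knob about 9 mm and slid the cover 80 mm right until it met its end stop at 14 N. Then I lowered the pin into the open-position hole. In the scene camera the knob stands at the same height as at the start, 87 mm, so the pin is down.

**Carrier:** I took the smaller carrier by its blue grip and slid it level along the sill. It hit the hidden stop firmly about 75 mm inside the reader, at 16 N rising to 24 N with almost no further movement. After letting go, I pushed again from behind with the closed fingers. It resisted at once with 15 N, so it had not come away from the stop.

**Last checks:** In the last pictures the booklet, both bottles, the coverslip box and the larger carrier look unmoved, and the gripper touches nothing. No check failed or disagreed. The carrier-present switch can't be read from outside, so "home" rests on the two firm contacts.

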